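# Line up turned mill bodies by height on the finishing rack

### The job

Put the four loose mill bodies on the finishing rack, one over each free peg and seated upright on the board, so that with the tallest and the shortest, which already stand at the two ends, the row steps down evenly from tallest to shortest. Lower each one onto the rack rather than dropping it, knock none over, and leave the two end ones and the other things on the bench where they stand.

Things in the scene. Friction and masses are not known exactly. Their poses are not given: they have to be found in the camera images.
- mill_78: Turned pale-wood mill body, a round upright tube 78 mm tall: foot 52 mm across, tapering to a cylindrical collar 42 mm across, the top 34 mm (grip it there). Bore 36 mm, from the underside to the collar; 27 mm through the collar. About 40 g. Origin: centre of the underside; z up its axis; yaw of no account. Shortest of the set, already over the peg at the rack's other end.
- mill_100: Turned pale-wood mill body, a round upright tube 100 mm tall: foot 54.4 mm across, tapering to a cylindrical collar 44 mm across, the top 34 mm (grip it there). Bore 36 mm, from the underside to the collar; 27 mm through the collar. About 70 g. Origin: centre of the underside; z up its axis; yaw of no account. Starts standing on the bench between robot and rack, in any of four places.
- mill_122: Turned pale-wood mill body, a round upright tube 122 mm tall: foot 56.8 mm across, tapering to a cylindrical collar 46 mm across, the top 34 mm (grip it there). Bore 36 mm, from the underside to the collar; 27 mm through the collar. About 90 g. Origin: centre of the underside; z up its axis; yaw of no account. Starts standing on the bench between robot and rack, in any of four places.
- mill_144: Turned pale-wood mill body, a round upright tube 144 mm tall: foot 59.2 mm across, tapering to a cylindrical collar 48 mm across, the top 34 mm (grip it there). Bore 36 mm, from the underside to the collar; 27 mm through the collar. About 130 g. Origin: centre of the underside; z up its axis; yaw of no account. Starts standing on the bench between robot and rack, in any of four places.
- mill_166: Turned pale-wood mill body, a round upright tube 166 mm tall: foot 61.6 mm across, tapering to a cylindrical collar 50 mm across, the top 34 mm (grip it there). Bore 36 mm, from the underside to the collar; 27 mm through the collar. About 170 g. Origin: centre of the underside; z up its axis; yaw of no account. Starts standing on the bench between robot and rack, in any of four places.
- mill_188: Turned pale-wood mill body, a round upright tube 188 mm tall: foot 64 mm across, tapering to a cylindrical collar 52 mm across, the top 34 mm (grip it there). Bore 36 mm, from the underside to the collar; 27 mm through the collar. About 220 g. Origin: centre of the underside; z up its axis; yaw of no account. Tallest of the set, already over the peg at one end of the rack (either end).
- rack: Finishing rack, fixed: board 84 (x) by 500 (y) by 18 mm thick, flat on the bench; six upright dark pegs along its y axis at y = -210, -126, -42, 42, 126, 210 mm, x = 0. Pegs 16 mm across, 45 mm tall above the board: a mill body has 10 mm of play each way. Origin: centre of the underside. The end pegs are taken, the inner four free.
- tin: Round bare-metal wax tin, closed, 76 mm across, 34 mm tall, loose on the bench among the mill bodies; not to be moved. Origin: centre of its underside.
- caliper: Steel digital caliper lying flat, about 215 mm long, 16 mm thick at its black display, loose on the bench among the mill bodies; not to be moved. Origin: on the bench under the beam near its middle; x runs along the beam.
- oil: Amber oil bottle with a dark cap, 64 mm across, 165 mm tall, standing loose beyond the left (+y) end of the rack; not to be moved. Origin: centre of its underside.
Mind the look-alikes: they are no part of the job. What is shaped like the mill_144 but red or yellow is not meant.

How it is judged:
By the outcome, as a careful person would: the job done as asked, in the order asked, and still so for the second after the job is handed in, with the robot touching nothing.
It also fails if it takes over 96 s, if anything falls off the work surface, if the arm or the gripper's body presses on something with over 40 N, if the wrist force passes 120 N, or if a joint passes its speed limit or range.

### The arm

A 6-joint arm with a two-finger parallel gripper is mounted at the origin on the work surface. World frame = base frame: x ahead of the robot, y to its left, z up, the work surface at z = 0. Lengths are in m, angles in rad, forces in N, time in s.
With the tool pointing down it reaches from about 0.275 to 1 m from the base axis. Payload 8.4 kg.
Tool frame: the origin (TCP) lies on the centre line of the jaws, within the pads' length; the fingertips stand 17 mm ahead of it and the grasp point (between the pads) lies 2 mm behind it (bot.tcp_to_tips is the z of the fingertips in the tool frame, in m); z points along the fingers, y is the line along which they close (so a half turn about z gives the same grasp; the last joint's range is limited). The gripper opens to 85 mm and grips with 20 to 120 N. Pads are 22 mm wide; open, the fingers measure 114 mm over their backs; the gripper's body (76 mm by 85 mm) begins 54 mm behind the grasp point. The pads swing forward as they close: fully open they stand 13 mm farther back than shut.
Start: joints at [1.34, 0.353, 1.633, -0, 1.155, -0.002], TCP at [0.142, 0.609, 0.248] pointing down, gripper open.
Joint ranges: [-2.63, 2.63], [-0.92, 2.1], [0.06, 2.66], [-1.3, 4.44], [0, 2.69], [-3.02, 3.02]. Speed limits (rad/s): [2.22, 2.22, 2.79, 3.14, 3.14, 3.14].

### API

Orientations are given as a unit quaternion [x, y, z, w].
In Python, from workcell import bot, hand, kinematics, get_obs, vision, hand_in gives the robot as it stands. The module is installed in compiled form; this text tells all that it offers. Calls block until the motion is done:
- bot.reach(position, orientation): joint-space move of the TCP to a pose.
- bot.servo_line(position, ori=None, velocity=0.15): straight line of the TCP; ori=None keeps the orientation; velocity is the mean speed in m/s.
- bot.goto_joints(angles): joint-space move.
- hand.move_gripper(opening, strength=None): finger opening in m; strength is the grip in N (None keeps the last); returns when the fingers have stopped.
- bot.dwell(seconds).
- kinematics.solve_ik(position, orientation): joint angles nearest the present ones, or None.
- get_obs(): the state.
- vision.read_camera(name): name is "scene" or "top" or "wrist"; returns a dict with "frame" (384x512x3 uint8, red, green, blue), "intrinsics" (3x3 intrinsics, pixels), "view" (4x4, takes a point from world to camera coordinates). Camera axes: x right, y down, z forward; pixel columns grow to the right and rows downward; lengths in m; the calibration is good to about 2 mm. The wrist camera is an equidistant fisheye: a pixel r from the principal point sees the ray r / f radians off the axis. A picture is of the moment at which its call begins. There is no depth.
A pose or a line that the arm cannot do raises bot.IKError and nothing moves.
- hand_in(): hands the job in; it is judged then, once.
The state is a dict: "time_s": time; "joint_pos": joint angles; "joint_vel": joint speeds; "joint_efforts": joint torques, N m; "position": TCP position; "orientation": TCP orientation; "wrist_force": force on the tool from outside, world axes, zero at the start; "ft_torque": the same for the moment, N m; "gripper_width": finger opening in m; "grip_force": force on a finger pad.
Only numpy, scipy, OpenCV 4.12 (cv2) and the standard library are available. Lean on these libraries where they do the work, as an engineer would, in place of code of your own. Each camera call takes 0.05 s, during which the arm holds its last target. There are 200 camera calls.

## Working session

There is one attempt and no reset: what is moved stays moved. The work goes in short steps, each a Python script; the robot and the scene stay as the last script left them, time stands still between calls to the robot, and variables do not carry over. Pictures are saved under pics/ and viewed, at most 14 in all, crops included, and the job is handed in when it is done.

```bash
mkdir -p pics; python3 - <<'E'
from workcell import *
import cv2,numpy as np,pickle
d={}
for n in("scene","top","wrist"):
    r=vision.read_camera(n);d[n]=r;cv2.imwrite(f"pics/{n}0.png",r["frame"][:,:,::-1])
    print(n,np.round(r["intrinsics"],1).tolist(),np.round(r["view"],3).tolist())
pickle.dump(d,open("cam0.pkl","wb"))
o=get_obs();print(o["time_s"],o["orientation"],o["wrist_force"],bot.tcp_to_tips)
E
```

```text
scene [[404.1, 0.0, 253.6], [0.0, 404.1, 195.3], [0.0, 0.0, 1.0]] [[0.555, 0.832, 0.003, -0.322], [0.68, -0.451, -0.578, -0.27], [-0.48, 0.323, -0.816, 1.385], [0.0, 0.0, 0.0, 1.0]]
top [[410.9, 0.0, 257.0], [0.0, 410.9, 196.8], [0.0, 0.0, 1.0]] [[-0.03, -0.999, -0.012, 0.073], [-0.989, 0.031, -0.142, 0.488], [0.142, 0.008, -0.99, 1.165], [0.0, 0.0, 0.0, 1.0]]
wrist [[297.3, 0.0, 259.1], [0.0, 297.3, 191.1], [0.0, 0.0, 1.0]] [[0.226, 0.974, -0.001, -0.624], [0.925, -0.215, 0.314, -0.04], [0.306, -0.072, -0.949, 0.38], [0.0, 0.0, 0.0, 1.0]]
0.15 [ 1.14135487e-01  9.93465062e-01 -5.08156366e-04 -4.63651803e-05] [-0.23867874  0.12607976 -0.48007018] 0.017
```

```bash
python3 - <<'E'
import cv2
for n in("scene","top"):
    cv2.imwrite(f"pics/{n}0b.png",cv2.resize(cv2.imread(f"pics/{n}0.png"),(800,600),interpolation=cv2.INTER_CUBIC))
E
```

```text
(no output)
```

View pics/top0b.png

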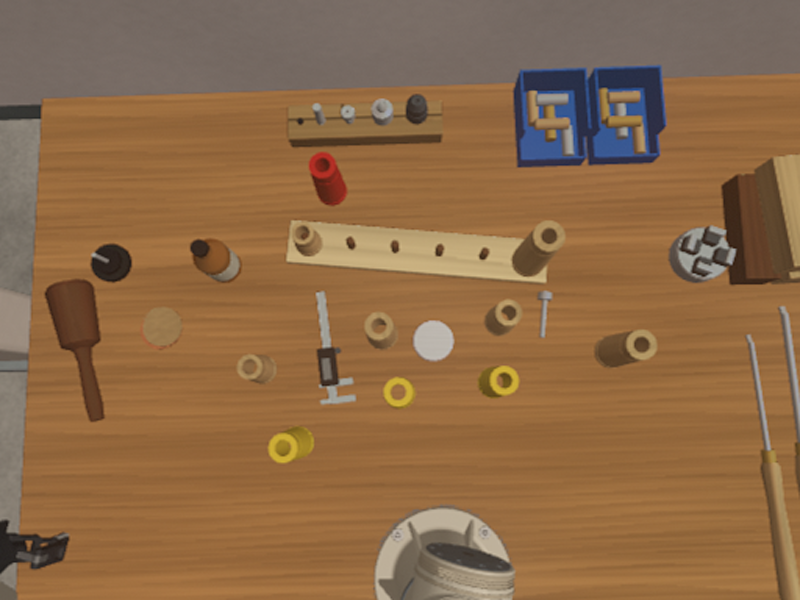

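View pics/scene0b.png

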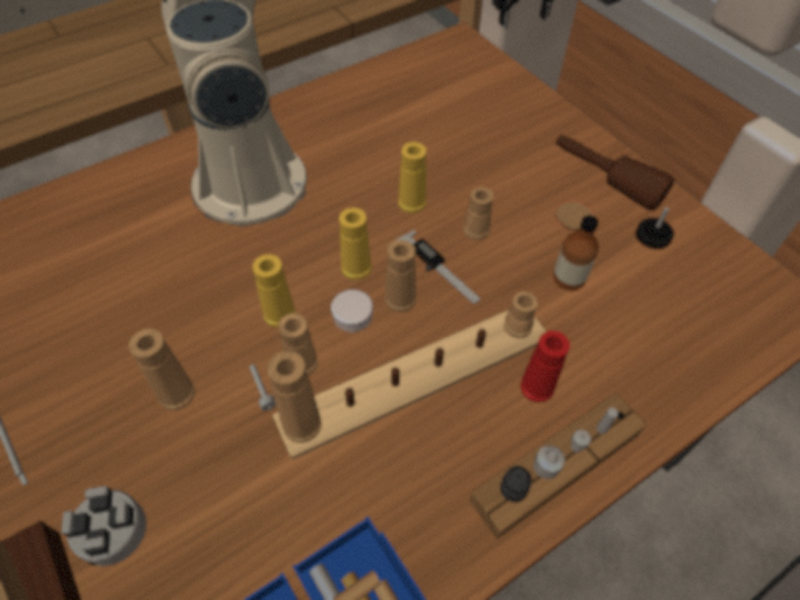

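The top view (800x600) shows four pale-wood bodies at (257,368), (379,330), (504,317) and (627,347). The look-alikes are yellow at (290,445), (399,392) and (499,381), and red at (327,178). The end mills are at (307,238) and (540,247), and there's a bare wood disc at (162,327). I choose the four pale-wood bodies. Next is a close crop to check them and measure.

```bash
python3 - <<'E'
import cv2,numpy as np
def crop(n,u,v,w,h,s):
    im=cv2.imread(f"pics/{n}0.png")[v:v+h,u:u+w]
    im=cv2.resize(im,None,fx=s,fy=s,interpolation=cv2.INTER_CUBIC)
    for k in range(0,w,10): cv2.line(im,(k*s,0),(k*s,5 if k%50 else 10),(0,0,255),1)
    for k in range(0,h,10): cv2.line(im,(0,k*s),(5,k*s),(0,0,255),1)
    return im
T=[(140,215),(220,185),(300,180),(380,200)]
S=[(285,112),(232,145),(167,193),(77,203)]
out=np.vstack([np.hstack([crop("top",*p,50,50,4) for p in T]),np.hstack([crop("scene",*p,50,60,4)[:200] for p in S]),crop("top",215,145,100,25,8)])
cv2.imwrite("pics/c1.png",out)
E
```

```text
(no output)
```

View pics/c1.png

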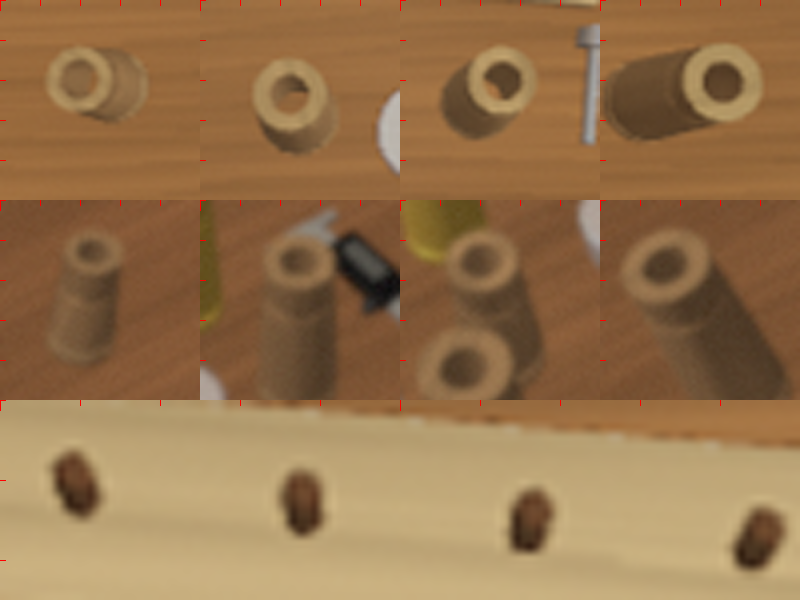

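The crop confirms four pale-wood bodies standing upright, with clear rims and dark pegs.

```bash
cat > geo.py <<'E'
import numpy as np,pickle
d=pickle.load(open("cam0.pkl","rb"))
def ray(n,u,v,c=None):
    r=c or d[n];V=np.array(r["view"]);K=np.array(r["intrinsics"])
    x=np.linalg.solve(K,[u,v,1]);R=V[:3,:3];return -R.T@V[:3,3],R.T@x/np.linalg.norm(x)
def atz(n,u,v,z):
    o,e=ray(n,u,v);return o+e*(z-o[2])/e[2]
def tri(p,q):
    (a,e),(b,f)=ray("top",*p),ray("scene",*q)
    s,t=np.linalg.lstsq(np.c_[e,-f],b-a,rcond=None)[0];P,Q=a+s*e,b+t*f
    return (P+Q)/2,np.linalg.norm(P-Q)
E
python3 - <<'E'
from geo import *
T=[(159.75,234.75),(242.6,208.75),(325.4,200),(410.5,220.75)]
S=[(308.5,124.75),(257,160.5),(187.75,208.25),(93.5,219.25)]
for p,q in zip(T,S):
    P,g=tri(p,q);h=min((.1,.122,.144,.166),key=lambda h:abs(h-P[2]))
    print(np.round(P,4),round(g,4),h,np.round(atz("top",*p,h),4),np.round(atz("scene",*q,h),4))
B=[(224.5,155.5),(252.75,157.75),(281.4,160),(309.9,162.25)]
P=np.array([atz("top",*b,.0405)[:2] for b in B]);print(P.round(4),np.linalg.norm(np.diff(P,axis=0),axis=1))
c=P.mean(0);dr=P[3]-P[0];print("yaw",np.arctan2(-dr[0],-dr[1]));dr/=np.linalg.norm(dr)
print(np.array([c+dr*k for k in(-.126,-.042,.042,.126)]).round(4).tolist())
for n,u,v in(("tin",433,340),("oilcap",200,250),):print(n,atz("top",u*.64,v*.64,.034 if n=="tin" else .165))
for q in((399,392),(501,378),(283,448)):print("yellow",atz("top",q[0]*.64,q[1]*.64,.144))
E
```

```text
[0.3852 0.3281 0.0991] 0.003 0.1 [0.3844 0.3266 0.1   ] [0.3863 0.329  0.1   ]
[0.445  0.0984 0.1409] 0.004 0.144 [0.4437 0.0965 0.144 ] [0.448  0.0987 0.144 ]
[ 0.4641 -0.1255  0.1193] 0.0034 0.122 [ 0.463  -0.1266  0.122 ] [ 0.4666 -0.1245  0.122 ]
[ 0.3975 -0.3342  0.163 ] 0.0028 0.166 [ 0.3968 -0.3345  0.166 ] [ 0.4005 -0.3328  0.166 ]
[[ 0.6153  0.1505]
 [ 0.6058  0.0673]
 [ 0.5963 -0.0167]
 [ 0.5868 -0.1001]] [0.08372389 0.08462356 0.08390772]
yaw 0.11340212715627083
[[0.6153, 0.1504], [0.6058, 0.067], [0.5963, -0.0165], [0.5868, -0.0999]]
tin [0.42739406 0.00182081 0.034     ]
oilcap [0.58040569 0.39542558 0.165     ]
yellow [0.33235175 0.06599408 0.144     ]
yellow [ 0.35040522 -0.1047968   0.144     ]
yellow [0.24652285 0.25997178 0.144     ]
```

```bash
cat > job.py <<'E'
from workcell import *
import numpy as np
OFF=np.array([.0015,.001])   # mean of the two cameras
PEG={100:(.6153,.1504),122:(.6058,.067),144:(.5963,-.0165),166:(.5868,-.0999)}
MILL={100:(.3852,.3281),144:(.4455,.098),122:(.4646,-.1255),166:(.3984,-.3338)}
def q(th):
    f=(th+np.pi/2)/2;return [np.cos(f),np.sin(f),0,0]
Q=q(-.113)
def say(t):
    o=get_obs();print(t,"t%.1f"%o["time_s"],np.round(o["position"],4),"w%.4f"%o["gripper_width"],"g%.1f"%o["grip_force"],"F",np.round(o["wrist_force"],1))
def pick(k,first=False):
    h=k/1000;x,y=MILL[k];zg=h-.016
    hand.move_gripper(.078)
    bot.reach([x,y,.30],Q) if first else bot.servo_line([x,y,.28],Q,velocity=.25)
    bot.servo_line([x,y,h+.03],velocity=.2)
    bot.servo_line([x,y,zg],velocity=.06)
    say("at grasp");hand.move_gripper(.03,40);say("gripped")
    bot.servo_line([x,y,zg+.02],velocity=.06);say("lifted")
def place(k,clear):
    h=k/1000;zg=h-.016;p=get_obs()["position"];x,y=np.array(PEG[k])+OFF
    bot.servo_line([p[0],p[1],zg+clear],velocity=.2)
    bot.servo_line([x,y,zg+clear],velocity=.2)
    bot.servo_line([x,y,zg+.085],velocity=.15);bot.dwell(.2)
    f0=get_obs()["wrist_force"];say("over peg")
    bot.servo_line([x,y,zg+.022],velocity=.06)
    z=zg+.022
    while z>zg+.0145:
        z-=.0008;bot.servo_line([x,y,z],velocity=.02)
        f=get_obs()["wrist_force"]
        if f[2]-f0[2]>3: break
    say("down %.4f"%(z-zg));hand.move_gripper(.072);say("released")
    bot.servo_line([x,y,h+.05],velocity=.08);bot.servo_line([x,y,.28],velocity=.25)
E
python3 - <<'E'
from job import *
import cv2
pick(100,True)
cv2.imwrite("pics/s1.png",vision.read_camera("scene")["frame"][:,:,::-1])
E
```

```text
at grasp t3.7 [0.3854 0.3282 0.0841] w0.0778 g0.0 F [-0.6 -0.6 -0.8]
gripped t4.1 [0.3855 0.3283 0.0845] w0.0439 g40.5 F [-0.  -0.9  5.7]
lifted t4.6 [0.3854 0.3283 0.1044] w0.0442 g40.7 F [ 0.5 -0.4 -0.9]
```

View pics/s1.png

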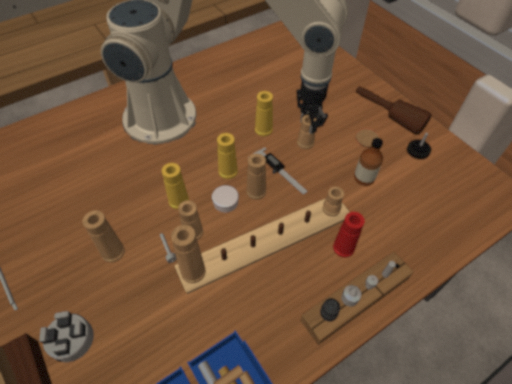

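The picture shows the 100 mm mill gripped upright at (305,130). Its measured collar width of 44 mm matches. The pegs in this view are at about (307,216), (281,229), (253,242) and (223,255).

```bash
python3 - <<'E'
from geo import *
for p in((307.3,216),(281,228.7),(253,241.7),(223.5,254.7)):print(atz("scene",*p,.0405).round(4))
from job import *
import cv2
place(100,.15)
cv2.imwrite("pics/s2.png",vision.read_camera("scene")["frame"][:,:,::-1])
E
```

```text
[0.6163 0.1525 0.0405]
[0.6091 0.069  0.0405]
[ 0.6004 -0.0153  0.0405]
[ 0.59   -0.0993  0.0405]
over peg t7.8 [0.6175 0.1516 0.1703] w0.0431 g40.7 F [-0.1  0.3 -0.9]
down 0.0180 t10.3 [0.6169 0.1514 0.1025] w0.0438 g41.2 F [-2.  -0.9  5.2]
released t10.7 [0.6167 0.1514 0.1018] w0.0718 g0.0 F [-0.8  0.5  0.9]
```

View pics/s2.png

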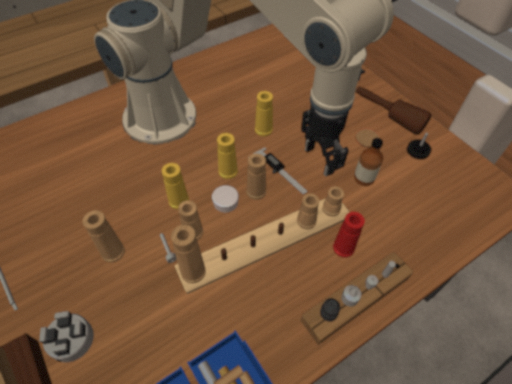

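The 100 mm mill now stands upright at (308,211), next to the short end mill, and it made contact at board height. I'll continue with the 144 and 122.

```bash
python3 - <<'E'
from job import *
import cv2
def ok(k): return abs(get_obs()["gripper_width"]-(.033+k*.00011))<.004
for k,c in((144,.15),(122,.20)):
    pick(k)
    if not ok(k): print("BAD",k);break
    place(k,c)
cv2.imwrite("pics/s3.png",vision.read_camera("scene")["frame"][:,:,::-1])
E
```

```text
at grasp t14.9 [0.4457 0.098  0.1281] w0.0775 g0.0 F [0.1 0.6 0.1]
gripped t15.2 [0.4458 0.0981 0.1286] w0.0474 g41.6 F [-1.7  0.1  5.2]
lifted t15.7 [0.4457 0.098  0.1484] w0.0474 g41.3 F [-0.1  0.1 -0.4]
over peg t18.4 [ 0.5985 -0.0155  0.2143] w0.0472 g41.3 F [ 0.4 -0.3 -1.6]
down 0.0180 t20.9 [ 0.5978 -0.0155  0.1465] w0.0476 g41.9 F [-2.2  0.7  4.5]
released t21.2 [ 0.5978 -0.0155  0.1459] w0.0723 g0.0 F [0.4 0.2 0.3]
at grasp t25.2 [ 0.4648 -0.1256  0.1061] w0.0784 g0.0 F [-0.2 -0.3 -0.8]
gripped t25.6 [ 0.4648 -0.1256  0.1065] w0.0455 g40.7 F [-1.4 -0.1  5.1]
lifted t26.1 [ 0.4648 -0.1256  0.1264] w0.0455 g41.0 F [ 0.4  0.  -0.2]
over peg t29.6 [0.6078 0.0681 0.192 ] w0.0455 g41.0 F [-1.   0.2 -0.5]
down 0.0180 t32.1 [0.6074 0.068  0.1246] w0.0457 g41.5 F [-2.6  0.2  5.2]
released t32.5 [0.6073 0.068  0.1239] w0.0719 g0.0 F [ 0.4  0.  -0.8]
```

View pics/s3.png

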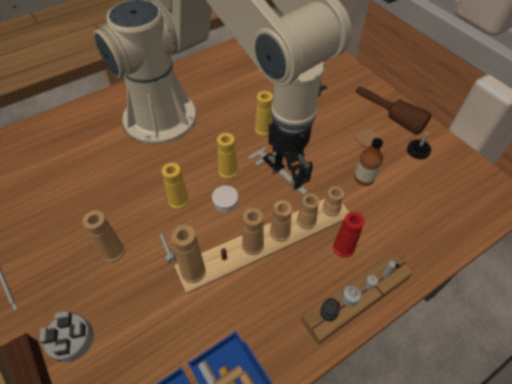

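All three are upright and stepping down evenly, at (253,230), (282,220) and (308,211). Only the free peg at (223,255) remains, so the 166 is next.

```bash
python3 - <<'E'
from job import *
import cv2
pick(166)
if abs(get_obs()["gripper_width"]-.0505)<.004: place(166,.24)
bot.servo_line([.42,0,.35],velocity=.25)
a,b=[vision.read_camera(n)["frame"][:,:,::-1] for n in("scene","top")]
cv2.imwrite("pics/s4.png",cv2.resize(a[130:310,100:400],(800,480),interpolation=cv2.INTER_CUBIC));cv2.imwrite("pics/t4.png",b)
E
```

```text
at grasp t37.5 [ 0.3986 -0.3339  0.1502] w0.0782 g0.0 F [-0.7  0.1  0.6]
gripped t37.9 [ 0.3987 -0.3341  0.1507] w0.0506 g41.6 F [-0.8  0.3  5.4]
lifted t38.4 [ 0.3985 -0.3339  0.1704] w0.0511 g41.8 F [ 0.4  0.2 -1.3]
over peg t42.7 [ 0.5887 -0.0989  0.2358] w0.0507 g41.8 F [-0.5 -0.5 -1.6]
down 0.0180 t45.1 [ 0.5885 -0.0989  0.1687] w0.0509 g42.3 F [-1.8 -0.1  4.5]
released t45.5 [ 0.5883 -0.0989  0.1679] w0.0723 g0.0 F [-0.4  0.4  0. ]
```

View pics/s4.png

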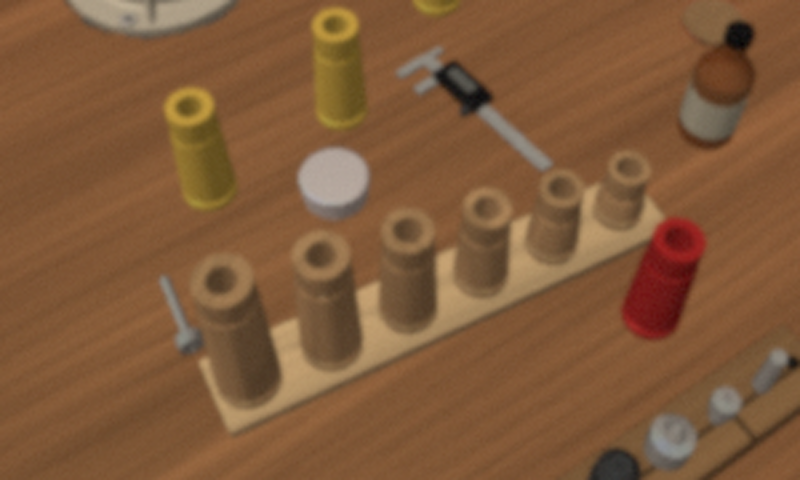

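View pics/t4.png

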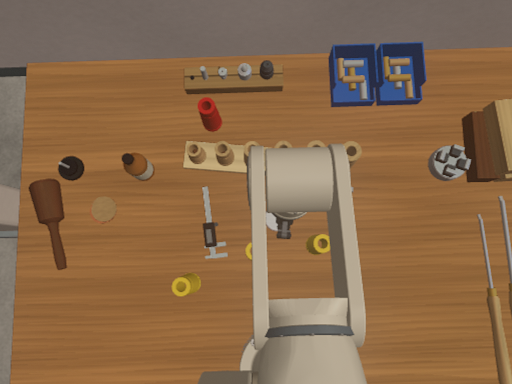

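The scene crop shows all six mills upright and seated. Their rims step down evenly from (222,280) to (628,167), and the tin, caliper, oil bottle and look-alikes haven't moved. Handing in.

```bash
python3 -c "
from workcell import *
print(hand_in())"
```

```text
the job is handed in; nothing more can be done
None
```

All four mill bodies (166, 144, 122 and 100 mm) are seated upright on the rack pegs, the row steps down evenly from 188 to 78 mm, nothing else was moved, and the job is handed in.

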